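# Bring the loose flange round the pipe bend to its stub end

## Robot

A 7-joint arm with a two-finger parallel gripper is mounted at the origin on the work surface. World frame = base frame: x ahead of the robot, y to its left, z up, the work surface at z = 0. Lengths are in m, angles in rad, forces in N, time in s.
With the tool pointing down it reaches from about 0.425 to 1.025 m from the base axis. Payload 9.4 kg.
Tool frame: the origin (TCP) lies at the centre of the arm's flange, where the gripper is bolted on; the fingertips stand 173 mm ahead of it and the grasp point (between the pads) lies 155 mm ahead of it (r.finger_overhang is the distance from the TCP to the fingertips, in m); z points along the fingers, y is the line along which they close (so a half turn about z gives the same grasp; the last joint's range is limited). The gripper opens to 85 mm and grips with 20 to 120 N. Pads are 22 mm wide; open, the fingers measure 114 mm over their backs; the gripper's body (76 mm by 85 mm) begins 54 mm behind the grasp point. The pads swing forward as they close: fully open they stand 13 mm farther back than shut.
Start: joints at [1.238, 0.599, -0.003, 1.599, 0.002, 0.943, -0.08], TCP at [0.183, -0.701, 0.405] pointing down, gripper open.
Joint ranges: [-2.57, 2.57], [-0.35, 1.97], [-1.29, 1.29], [0.11, 2.56], [-1.05, 4.19], [0.11, 1.86], [-2.63, 2.63]. Speed limits (rad/s): [2.22, 2.22, 3.01, 3.01, 3.14, 3.14, 3.14].

## Interface

Orientations are given as a unit quaternion [w, x, y, z].
In Python, from bench import sensors, read_camera, camera_info, r, models gives the robot as it stands.
- The arm moves only by the tool send_rows, never from a script. Its argument "deltas" is a list of rows, each an object with "travel": the shift along the tool's x, y, z in units of 30 mm (1.0 is 30 mm), a list of three; "delta_rot": the turn, a rotation vector about the tool's x, y, z in units of 4 degrees (1.0 is 4 degrees), a list of three. A call has 1 to 5 rows; each row shifts and turns the commanded pose from where the row before left it, along the tool's axes as they then stand; what a row does not reach is not made up. A row lasts 1/12 s, in which the tool goes at most 41.7 mm and 7.16 degrees, less where a joint would pass 70% of its speed; a pose out of reach is approached as far as the arm can. A call with a number of a shift or a turn outside -1 to 1 is refused whole. A call with a gripper value outside its range is refused whole. "fingers" is the opening, from 0 (shut) to 1 (fully open), set as the call begins (left out, the last holds). The fingers move at their own pace and stop on an object; "squeeze" is the grip in N (left out, the last holds). Time passes only in rows, so rows that do not move let the fingers close. It gives the time, the measured TCP pose, the force, the opening and the grip force at its end, in the units of the state.
- sensors.sense(): the state, without advancing time (a new reading comes with each control period).
- read_camera(name): name is "side" or "top" or "wrist"; returns the picture (480x640x3 uint8, red, green, blue); there is no depth.
- camera_info(name): a dict with "vfov" (degrees; the focal length in pixels is half the picture's height over the tangent of half this angle, whatever the lens; pixels are square), "cx", "cy" (the principal point, pixels), "R" (3x3) and "t" (3): a world point X has camera coordinates R X + t. Camera axes: x right, y down, z forward; pixel columns grow to the right and rows downward; lengths in m; the calibration is good to about 2 mm. A picture is of the moment at which its call begins: read the wrist's pose just before it. camera_info takes no time and is no camera call; for the wrist camera it gives the pose at the moment of the call.
- r.hand_in(): hands the job in; it is judged then, once.
Trained networks look in the newest picture that a camera, given by its name, has taken for a name from the list of things; names that differ only in an ending like _2 or _b are one class to them, and where a whole thing is asked for, a point or a joint stands for the part that bears it (a point fixed in the world has none). Each returns a list of dicts, best first, with "conf" (0 to 1); they miss things now and then, are a little off and sometimes report something else, mostly with a low value. They report only what shows in the picture. A call takes as long as a camera call. They do not tell look-alikes from the thing itself.
- models.find_in(camera, target): "rect" ([left, top, right, bottom] in pixels, round what is visible of it).
- models.outline_of(camera, target): "mask" (480x640 bool, what is visible of it) and "rect" ([left, top, right, bottom] in pixels, round what is visible of it).
The state is a dict: "clock": time; "joint_positions": joint angles; "joint_vel": joint speeds; "joint_efforts": joint torques, N m; "tcp_pos": TCP position; "tool_rot": TCP orientation; "force": force on the tool from outside, world axes, zero at the start; "torque": the same for the moment, N m; "gripper_width": finger opening in m; "grasp_force": force on a finger pad.
Only numpy, scipy, OpenCV 4.12 (cv2) and the standard library are available. Lean on these libraries where they do the work, as an engineer would, in place of code of your own. Each camera call takes 0.05 s, during which the arm holds its last target. There are 200 camera calls.

## Task

The stub end of the bent pipe in the vice has been welded, so pull the timber chock out from under the pipe's free leg and leave it standing on the bench, clear of the pipe. Then push the loose flange from behind along the pipe and round the bend until it sits flat against the collar at the free end; keep the fingers off its machined front face. Leave the other things on the bench undisturbed and let go of everything.

Things in the scene. Friction and masses are not known exactly. Their poses are not given: they have to be found in the camera images.
- spool: Green bench vice with a bent stainless pipe in it, one fixed rigid piece, turned only about the vertical. Origin on the bench, straight under the centre of the bend's arc; z up. Pipe 22 mm thick, axis level, 125 mm up. In this frame (mm): straight leg along +y at x=110, y=-220 (jaws) to 0; quarter bend of radius 110 about the origin; free leg along -x at y=110, x=0 to -120.
- jaw (a point): Point on the pipe's axis where it leaves the vice jaws: in the spool's frame (110, -220, 125) mm. The vice lies behind it: x -80 to 245, y -320 to -220, up to 140 mm high (its low round base, 136 mm across, to y = -202); beyond the vice the pipe goes on to y = -406 with its other flange, already in place.
- bend_in (a point): Point on the pipe's axis where the straight leg ends and the bend begins: spool frame (110, 0, 125) mm. Axes parallel to the spool's; the pipe runs along y here.
- bend_out (a point): Point on the pipe's axis where the bend ends and the free leg begins: spool frame (0, 110, 125) mm. Axes parallel to the spool's; the pipe runs along x here, the free end towards -x.
- seat (a point): Where the centre of the loose flange lies once home: spool frame (-112, 110, 123) mm; axes parallel to the spool's. The flange then lies against the stub end's collar, a stop 44 mm in diameter and 6 mm thick that ends the pipe (x = -120 to -126).
- flange_c (a point): Centre of the loose flange: aluminium disc 95 mm across, 16 mm thick, about 0.3 kg, bore 26 mm, four bolt holes. Threaded on the straight leg between vice and bend, it hangs by the top of its bore, centre 2 mm below the pipe's axis, and can rock a little. Its y axis is the bore axis and points out of the machined front, along the pipe away from the vice.
- flange_face: The flange's machined front face: its foremost 3 mm, on the side of its +y (away from the vice). Origin at the flange's centre. Not to be touched with the fingers.
- chock_c (a point): Centre (half-way up) of the timber chock under the free leg: upright block 45 mm (its x) by 160 mm (its y), 112.5 mm high, about 0.4 kg, loose, with 1.5 mm of air under the pipe. Its y axis lies across the free leg, within 0.12 rad of the spool's y; its ends stick out 70 to 90 mm from the pipe's axis. While it is there the flange cannot pass.
- can_c (a point): Centre (96 mm up) of a standing white spray can, 66 mm in diameter, 192 mm tall. It stands about 165 mm from the free leg's axis, on one side of it or the other, off that end of the chock. Thin paper lies on the other side and is no obstacle.
- tin_c (a point): Centre of a standing grease tin, 80 mm in diameter, 75 mm tall.
- jar_c (a point): Centre of a standing sealant jar, 64 mm in diameter, 85 mm tall.
- spare_c (a point): Centre of a spare steel flange lying flat on the bench, 95 mm in diameter, 18 mm thick.
- hammer_grip (a point): Handle of a hammer lying on the bench, 260 mm long.
- spanner_grip (a point): Shank of a spanner lying on the bench, 170 mm long, beside the straight leg.
Mind the look-alikes: they are no part of the job. What is shaped like the part that bears flange_c but orange, purple or turquoise is not meant.

How it is judged:
On the way:
1. the chock is out from under the pipe ((y of chock_c in the frame of spool above 0.17 m or y of chock_c in the frame of spool below 0.05 m or x of chock_c in the frame of spool below -0.15 m or x of chock_c in the frame of spool above 0.17 m)), for 0.2 s.
At the end, for the whole second after the job is handed in: The flange rests flat against the collar (within 3 mm along the pipe, 0.08 rad of square); the chock stands upright on the bench, its centre at least 60 mm to either side of the free leg's axis, or past either end of that leg (spool x below -150 or above 170 mm) (x of flange_c in the frame of seat below 0.003 m and distance between flange_c and seat below 0.006 m and angle between the y axis of flange_c and the x axis of spool, either way round below 0.08 rad and linear speed of flange_face below 0.01 m/s and angle between chock_c's own z axis and vertical below 0.06 rad and height (world z) of chock_c below 0.065 m and (y of chock_c in the frame of spool above 0.17 m or y of chock_c in the frame of spool below 0.05 m or x of chock_c in the frame of spool below -0.15 m or x of chock_c in the frame of spool above 0.17 m)); the robot touches nothing.
It fails at once if the fingers press on the flange's machined front face (contact force between the fingers and flange_face above 1 N).
It fails at once if a bystander (can, tin, jar, spare flange, hammer or spanner) is moved more than 25 mm (distance of any of can_c, tin_c, jar_c, spare_c, hammer_grip, spanner_grip from where it was at the start of the episode above 0.025 m).
It also fails if it takes over 61 s, if anything falls off the work surface, if the arm or the gripper's body presses on something with over 40 N, if the wrist force passes 120 N, or if a joint passes its speed limit or range.

## Working session

There is one attempt and no reset: what is moved stays moved. The work goes in short steps, Python scripts to look and compute and a tool call to move; the robot and the scene stay as the last step left them, time stands still between calls to the robot, and variables do not carry over. Pictures are saved under pics/ and viewed, at most 10 in all, crops included, and the job is handed in when it is done.

Besides the shell and the picture viewer there is one more tool, called after "Emit:" by a JSON object that holds its "method" and its "body", one argument or row to a line. send_rows: Moves the arm, as the interface text tells. Shifts and turns lie within -1 to 1; 1 stands for 30 mm of shift or 4 degrees of turn. Its arguments: {"type":"object","properties":{"deltas":{"type":"array","items":{"type":"object","properties":{"travel":{"type":"array","items":{"type":"number","minimum":-1,"maximum":1}},"delta_rot":{"type":"array","items":{"type":"number","minimum":-1,"maximum":1}}}}},"fingers":{"type":"number"},"squeeze":{"type":"number"}},"required":["deltas"]}

```bash
ls; mkdir -p pics; python3 - <<'E'
from bench import sensors, read_camera, camera_info, r, models
import cv2,numpy as np
for c in ("top","side"):
    im=read_camera(c); cv2.imwrite(f"pics/{c}0.png",im[:,:,::-1])
    i=camera_info(c); print(c,i)
    for t in ["spool","flange_c","chock_c","can_c","tin_c","jar_c","spare_c","hammer_grip","spanner_grip"]:
        print(t,[(np.round(d["rect"]).tolist(),round(d["conf"],2)) for d in models.find_in(c,t)][:4])
s=sensors.sense();print(s["clock"],s["tcp_pos"],s["tool_rot"],s["force"],r.finger_overhang)
E
```

```text
pics
top {'vfov': 55.78160441100694, 'cx': 314.82441040601077, 'cy': 237.79447441558312, 'R': array([[ 0.00399976, -0.9996201 ,  0.02727013],
       [-0.99026141, -0.00775442, -0.13900436],
       [ 0.13916302, -0.02644857, -0.98991622]]), 't': array([-0.04738244,  0.5820244 ,  1.09812601])}
spool [([246.0, 163.0, 483.0, 311.0], 0.79)]
flange_c [([177.0, 162.0, 212.0, 182.0], 0.94), ([443.0, 322.0, 482.0, 351.0], 0.93), ([333.0, 192.0, 344.0, 229.0], 0.85), ([247.0, 166.0, 486.0, 313.0], 0.67)]
chock_c [([288.0, 150.0, 387.0, 183.0], 0.68), ([220.0, 264.0, 294.0, 290.0], 0.64), ([364.0, 226.0, 384.0, 291.0], 0.18)]
can_c [([165.0, 247.0, 210.0, 280.0], 0.86)]
tin_c [([232.0, 162.0, 267.0, 203.0], 0.59), ([245.0, 161.0, 484.0, 314.0], 0.32)]
jar_c [([164.0, 206.0, 194.0, 238.0], 0.79)]
spare_c [([180.0, 322.0, 224.0, 362.0], 0.85)]
hammer_grip [([286.0, 151.0, 386.0, 183.0], 0.86), ([246.0, 166.0, 484.0, 315.0], 0.31)]
spanner_grip [([366.0, 226.0, 383.0, 284.0], 0.79)]
side {'vfov': 56.73098945015683, 'cx': 321.0110832417944, 'cy': 235.8967471815908, 'R': array([[ 0.88793042, -0.4599
[... 237 characters left out ...]
.0, 373.0, 251.0], 0.94), ([243.0, 337.0, 292.0, 380.0], 0.67), ([315.0, 150.0, 328.0, 185.0], 0.53)]
chock_c [([236.0, 188.0, 275.0, 272.0], 0.95), ([266.0, 159.0, 288.0, 193.0], 0.74), ([222.0, 195.0, 476.0, 386.0], 0.29)]
can_c [([228.0, 138.0, 258.0, 205.0], 0.74)]
tin_c [([325.0, 180.0, 353.0, 218.0], 0.84)]
jar_c [([266.0, 157.0, 288.0, 196.0], 0.85)]
spare_c [([164.0, 216.0, 208.0, 242.0], 0.86)]
hammer_grip [([370.0, 214.0, 422.0, 274.0], 0.77)]
spanner_grip [([297.0, 298.0, 369.0, 336.0], 0.77), ([223.0, 193.0, 471.0, 386.0], 0.27)]
1.0 [ 0.18345459 -0.70140568  0.40468422] [-6.63557559e-07  9.91828433e-01  1.27578836e-01 -1.40679840e-05] [ 0.26405006 -0.86609018 -0.79806277] 0.1734
```

```bash
python3 - <<'E'
import cv2
for c,(a,b,d,e) in {"top":(140,500,140,390),"side":(150,500,130,395)}.items():
    im=cv2.imread(f"pics/{c}0.png")[d:e,a:b]
    cv2.imwrite(f"pics/{c}0c.png",cv2.resize(im,(800,int(800*(e-d)/(b-a))),interpolation=cv2.INTER_CUBIC)[:600])
E
```

```text
(no output)
```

View pics/top0c.png

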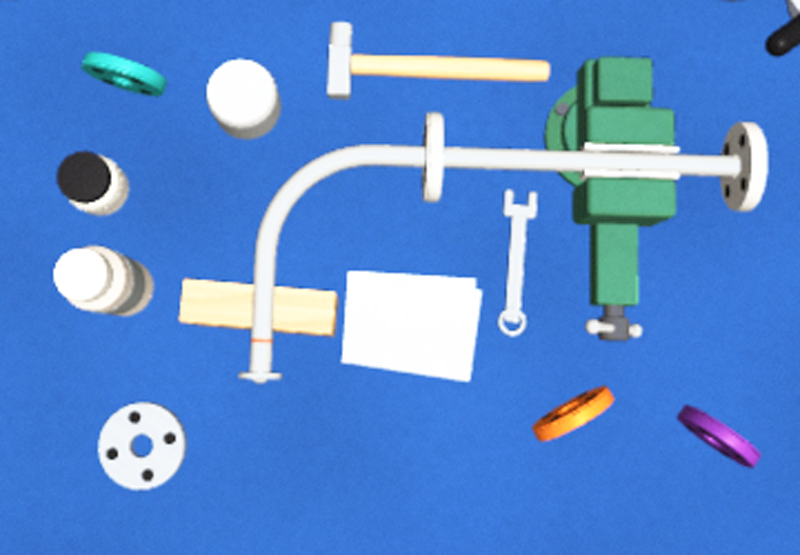

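View pics/side0c.png

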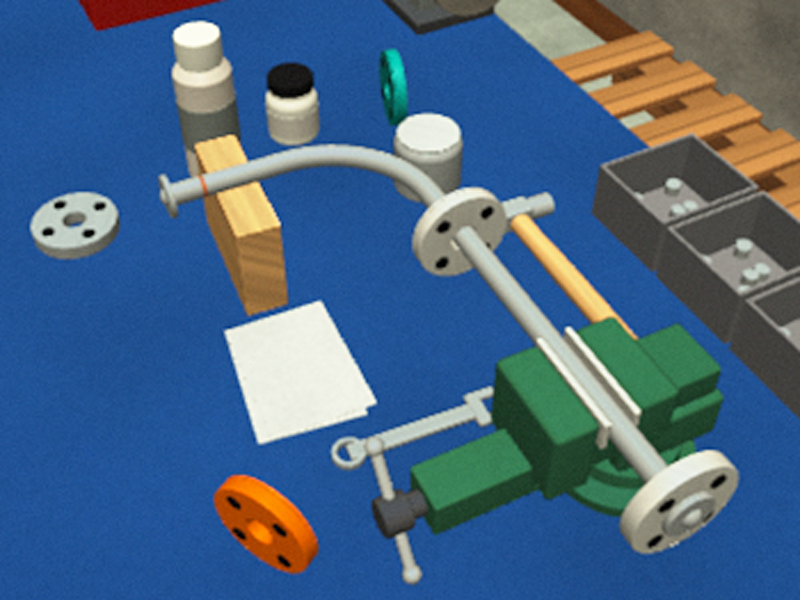

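Top crop: the loose flange is at crop (433,157), i.e. pixel (335,211), threaded on the pipe. Turquoise (123,73), orange (573,413) and purple (718,435) are look-alikes; the steel one at (142,446) is the spare, and the one at (745,165) is the fixed flange beyond the vice. The chock is at crop (258,307), with the can off its left end and the paper off its right end.

```bash
cat > h.py <<'E'
import numpy as np
from bench import camera_info
def ray(c,u,v,I=None):
    i=I or camera_info(c); f=240/np.tan(np.radians(i["vfov"]/2)); R,t=np.array(i["R"]),np.array(i["t"])
    d=R.T@np.array([(u-i["cx"])/f,(v-i["cy"])/f,1.]); return -R.T@t,d
def plane(c,u,v,z,I=None):
    o,d=ray(c,u,v,I); return o+d*(z-o[2])/d[2]
def proj(c,X,I=None):
    i=I or camera_info(c); f=240/np.tan(np.radians(i["vfov"]/2)); p=(np.array(i["R"])@np.asarray(X,float).T).T+np.array(i["t"])
    return np.c_[f*p[:,0]/p[:,2]+i["cx"], f*p[:,1]/p[:,2]+i["cy"]]
E
cat > fit.py <<'E'
import numpy as np,cv2
from h import *
from scipy.optimize import least_squares
im=cv2.imread("pics/top0.png").astype(int)
nb=(im[:,:,0]-im[:,:,2])<60
P=[]; Q=[]
for u in list(range(302,328))+list(range(346,398)):   # straight leg columns
    v=np.where(nb[204:222,u])[0]+204
    if 6<len(v)<13: P.append(plane("top",u,v.mean(),.125))
for v in list(range(248,262))+list(range(296,306)):
    u=np.where(nb[v,248:268])[0]+248
    if 6<len(u)<13: Q.append(plane("top",u.mean(),v,.125))
P,Q=np.array(P),np.array(Q); print(len(P),len(Q))
def f(p):
    c,s=np.cos(p[2]),np.sin(p[2])
    loc=lambda X:((X[:,:2]-p[:2])@np.array([[c,-s],[s,c]]))
    return np.r_[loc(P)[:,0]-.11, loc(Q)[:,1]-.11]
s=least_squares(f,[.5,0,0],loss="soft_l1",f_scale=.002); print("top-only spool",s.x.round(4),np.abs(s.fun).max(), np.std(s.fun))
np.save("sp.npy",s.x)
p=s.x;c,sn=np.cos(p[2]),np.sin(p[2])
W=lambda L:np.c_[p[0]+c*L[:,0]-sn*L[:,1],p[1]+sn*L[:,0]+c*L[:,1],L[:,2]]
a=np.linspace(0,np.pi/2,20)
L=np.r_[[[.11,y,.125] for y in np.linspace(-.22,0,20)],np.c_[.11*np.cos(a),.11*np.sin(a),0*a+.125],[[x,.11,.125] for x in np.linspace(0,-.126,12)]]
for n in("top","side"):
    im=cv2.imread(f"pics/{n}0.png"); q=proj(n,W(L)); 
    if n=="side":
        big=cv2.resize(im[130:395,150:500],None,fx=2.26,fy=2.26)
        for u,v in q: cv2.circle(big,(int((u+.5-150)*2.26),int((v+.5-130)*2.26)),2,(0,0,255),-1)
        cv2.imwrite("pics/ov.png",big)
print("robot-frame jaw,bend_in,bend_out,seat",W(np.array([[.11,-.22,.125],[.11,0,.125],[0,.11,.125],[-.112,.11,.123]])).round(3))
# things
from bench import models
m=models.find_in("top","flange_c")
def loc(X): X=np.atleast_2d(X)[:,:2]-p[:2]; return X@np.array([[c,-sn],[sn,c]])
print("flange", plane("top",338.5,211,.123), loc(plane("top",338.5,211,.123)))
hsv=cv2.cvtColor(cv2.imread("pics/top0.png"),cv2.COLOR_BGR2HSV)
mk=cv2.inRange(hsv,(12,40,120),(30,255,255)); mk[:250]=0;mk[300:]=0;mk[:,:215]=0;mk[:,300:]=0
cn=np.vstack(cv2.findContours(mk,0,2)[0]); bx=cv2.boxPoints(cv2.minAreaRect(cn)); 
B=np.array([plane("top",u,v,.1125) for u,v in bx]); print("chock box",B.round(3),"spool",loc(B).round(3),"c",loc(B.mean(0)).round(3),B.mean(0))
for n,(u,v),z in [("can top",(186.5,264),.17),]: print(n,plane("top",u,v,z),loc(plane("top",u,v,z)))
E
python3 fit.py
```

```text
66 24
top-only spool [ 0.5276 -0.0231 -0.0219] 0.0024431509905741 0.0005866216853835376
robot-frame jaw,bend_in,bend_out,seat [[ 0.633 -0.245  0.125]
 [ 0.638 -0.025  0.125]
 [ 0.53   0.087  0.125]
 [ 0.418  0.089  0.123]]
flange [ 0.63493018 -0.09725057  0.123     ] [[ 0.10896922 -0.07182403]]
chock box [[0.448 0.176 0.113]
 [0.507 0.173 0.113]
 [0.494 0.012 0.113]
 [0.435 0.016 0.113]] spool [[-0.084  0.198]
 [-0.025  0.196]
 [-0.035  0.034]
 [-0.093  0.037]] c [[-0.059  0.116]] [0.47075237 0.09443844 0.1125    ]
can top [0.50401503 0.24054614 0.17      ] [[-0.02931314  0.26302428]]
```

View pics/ov.png

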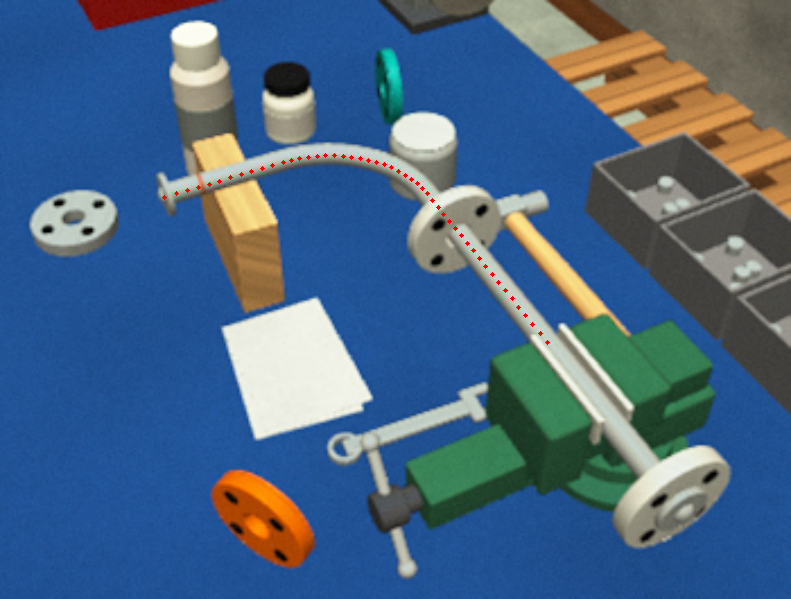

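The overlay agrees with the side view to 2–3 mm. Next I'll refine the chock, spanner and can, and plan the first move.

```bash
cat >> h.py <<'E'
from scipy.spatial.transform import Rotation as Ro
sp=np.load("sp.npy"); cs,sn=np.cos(sp[2]),np.sin(sp[2])
def S2W(x,y): return np.array([sp[0]+cs*x-sn*y,sp[1]+sn*x+cs*y])
def W2S(X): X=np.asarray(X)[:2]-sp[:2]; return np.array([cs*X[0]+sn*X[1],-sn*X[0]+cs*X[1]])
def down(phi): # tool y heading phi (rad, world), tool z down
    y=np.array([np.cos(phi),np.sin(phi),0]); z=np.array([0,0,-1.]); return Ro.from_matrix(np.c_[np.cross(y,z),y,z])
def cur():
    from bench import sensors
    s=sensors.sense(); q=s["tool_rot"]; return s,np.array(s["tcp_pos"]),Ro.from_quat([q[1],q[2],q[3],q[0]])
def plan(waypts,pos,R):
    """waypts: (tcp xyz, phi, nrows); prints rows"""
    for X,phi,n in waypts:
        Rt=down(phi)
        for k in range(n):
            m=n-k; rv=(R.inv()*Rt).as_rotvec()/m; d=R.inv().apply((np.array(X)-pos)/m)
            a=np.round(d/.03,2); b=np.round(np.degrees(rv)/4,2)
            print('T',a.tolist(),'R',b.tolist(),'' if max(abs(a).max(),abs(b).max())<=1 else 'TOO BIG')
            pos=pos+R.apply(a*.03); R=R*Ro.from_rotvec(np.radians(b*4))
        print('--',pos.round(4))
E
python3 - <<'E'
from h import *
import cv2
im=cv2.imread("pics/top0.png");hsv=cv2.cvtColor(im,cv2.COLOR_BGR2HSV)
mk=cv2.inRange(hsv,(12,40,120),(30,255,255))
for u in (224,230,236,242,248,270,276,282,286,290):
    v=np.where(mk[255:300,u])[0]+255; a,b=plane("top",u,v.min()-.5,.1125),plane("top",u,v.max()+.5,.1125); print(u,v.min(),v.max(),W2S(a).round(4),W2S(b).round(4))
nb=(im[:,:,0].astype(int)-im[:,:,2])<60
ys,xs=np.where(nb[220:300,355:395]); 
print("spanner spool",[W2S(plane("top",u+355,v+220,.005)).round(3) for u,v in((xs[ys.argmin()],ys.min()),(xs[ys.argmax()],ys.max()),(xs.min(),ys[xs.argmin()]))])
s,p,R=cur(); print(s["clock"])
g=S2W(-.059,.06)
plan([([*g,.36],sp[2]-.06,27)],p,R)
E
```

```text
224 266 284 [-0.0261  0.1911] [-0.0699  0.1888]
230 269 285 [-0.0326  0.1769] [-0.0718  0.1749]
236 267 286 [-0.0276  0.1633] [-0.0738  0.161 ]
242 271 286 [-0.0365  0.149 ] [-0.0734  0.1472]
248 271 287 [-0.0361  0.1351] [-0.0753  0.1333]
270 270 289 [-0.0324  0.0843] [-0.0786  0.0825]
276 273 289 [-0.039   0.0701] [-0.0782  0.0686]
282 271 290 [-0.0339  0.0564] [-0.0801  0.0547]
286 271 290 [-0.0337  0.0471] [-0.0799  0.0455]
290 272 288 [-0.0357  0.0377] [-0.075   0.0364]
spanner spool [array([ 0.114, -0.227]), array([-0.071, -0.16 ]), array([-0.02 , -0.126])]
1.05
T [0.57, -0.79, 0.06] R [-0.0, -0.0, -0.65] 
T [0.61, -0.77, 0.05] R [-0.0, -0.0, -0.65] 
T [0.64, -0.74, 0.06] R [-0.0, -0.0, -0.65] 
T [0.68, -0.71, 0.05] R [-0.0, -0.0, -0.65] 
T [0.71, -0.68, 0.06] R [-0.0, -0.0, -0.65] 
T [0.74, -0.64, 0.05] R [-0.0, -0.0, -0.66] 
T [0.77, -0.61, 0.06] R [-0.0, -0.0, -0.65] 
T [0.79, -0.57, 0.05] R [-0.0, -0.0, -0.66] 
T [0.82, -0.54, 0.06] R [-0.0, -0.0, -0.65] 
T [0.84, -0.5, 0.05] R [-0.0, -0.0, -0.66] 
T [0.86, -0.46, 0.06] R [-0.0, -0.0, -0.65] 
T [0.88, -0.42, 0.05] R [-0.0, -0.0, -0.66] 
T [0.9, -0.38, 0.06] R [-0.0, -0.0, -0.65] 
T [0.92, -0.34, 0.05] R [-0.0, -0.0, -0.66] 
T [0.93, -0.3, 0.06] R [-0.0, -0.0, -0.65] 
T [0.95, -0.25, 0.05] R [-0.0, -0.0, -0.66] 
T [0.96, -0.21, 0.06] R [-0.0, -0.0, -0.65] 
T [0.97, -0.17, 0.05] R [-0.0, -0.0, -0.66] 
T [0.97, -0.12, 0.06] R [-0.0, -0.0, -0.65] 
T [0.98, -0.08, 0.05] R [-0.0, -0.0, -0.66] 
T [0.98, -0.03, 0.06] R [-0.0, -0.0, -0.65] 
T [0.98, 0.01, 0.05] R [-0.0, -0.0, -0.66] 
T [0.98, 0.06, 0.06] R [-0.0, -0.0, -0.65] 
T [0.97, 0.1, 0.05] R [-0.0, -0.0, -0.66] 
T [0.97, 0.15, 0.06] R [-0.0, -0.0, -0.65] 
T [0.96, 0.19, 0.05] R [-0.0, -0.0, -0.66] 
T [0.94, 0.24, 0.06] R [-0.0, -0.0, -0.65] 
-- [0.47   0.0382 0.36  ]
```

Emit:
{"method": "send_rows", "body": {
  "deltas": [
    {"travel": [0.57,-0.79,0],"delta_rot": [0,0,-0.65]},
    {"travel": [0.61,-0.77,0],"delta_rot": [0,0,-0.65]},
    {"travel": [0.64,-0.74,0],"delta_rot": [0,0,-0.65]},
    {"travel": [0.68,-0.71,0],"delta_rot": [0,0,-0.65]},
    {"travel": [0.71,-0.68,0],"delta_rot": [0,0,-0.65]}
  ],
  "fingers": 1,
  "squeeze": 50
}}

```text
clock: 1.47
tcp_pos: [0.2368, -0.563, 0.4047]
tool_rot: [0.0, 0.971, 0.24, -0.0]
force: [0.2, -0.0, 0.3]
gripper_width: 0.0855
grasp_force: 0.0
```

Emit:
{"method": "send_rows", "body": {
  "deltas": [
    {"travel": [0.74,-0.64,0],"delta_rot": [0,0,-0.65]},
    {"travel": [0.77,-0.61,0],"delta_rot": [0,0,-0.65]},
    {"travel": [0.79,-0.57,0],"delta_rot": [0,0,-0.65]},
    {"travel": [0.82,-0.54,0],"delta_rot": [0,0,-0.65]},
    {"travel": [0.84,-0.5,0],"delta_rot": [0,0,-0.65]}
  ]
}}

```text
clock: 1.88
tcp_pos: [0.2901, -0.4262, 0.4049]
tool_rot: [0.0, 0.937, 0.348, 0.0]
force: [0.0, 0.5, 0.0]
gripper_width: 0.0855
grasp_force: 0.0
```

Emit:
{"method": "send_rows", "body": {
  "deltas": [
    {"travel": [0.86,-0.46,0],"delta_rot": [0,0,-0.65]},
    {"travel": [0.88,-0.42,0],"delta_rot": [0,0,-0.65]},
    {"travel": [0.9,-0.38,0],"delta_rot": [0,0,-0.65]},
    {"travel": [0.92,-0.34,0],"delta_rot": [0,0,-0.65]},
    {"travel": [0.93,-0.3,0],"delta_rot": [0,0,-0.65]}
  ]
}}

```text
clock: 2.3
tcp_pos: [0.3432, -0.2895, 0.405]
tool_rot: [0.0, 0.892, 0.452, 0.0]
force: [-0.1, 0.4, 0.1]
gripper_width: 0.0851
grasp_force: 0.0
```

Emit:
{"method": "send_rows", "body": {
  "deltas": [
    {"travel": [0.95,-0.25,0],"delta_rot": [0,0,-0.65]},
    {"travel": [0.96,-0.21,0],"delta_rot": [0,0,-0.65]},
    {"travel": [0.97,-0.17,0],"delta_rot": [0,0,-0.65]},
    {"travel": [0.97,-0.12,0],"delta_rot": [0,0,-0.65]},
    {"travel": [0.98,-0.08,0],"delta_rot": [0,0,-0.65]}
  ]
}}

```text
clock: 2.72
tcp_pos: [0.3969, -0.1524, 0.405]
tool_rot: [0.0, 0.835, 0.55, 0.0]
force: [1.5, -0.5, -0.4]
gripper_width: 0.0852
grasp_force: 0.0
```

Emit:
{"method": "send_rows", "body": {
  "deltas": [
    {"travel": [0.98,-0.03,0],"delta_rot": [0,0,-0.65]},
    {"travel": [0.98,0.01,0],"delta_rot": [0,0,-0.65]},
    {"travel": [0.98,0.06,0],"delta_rot": [0,0,-0.65]},
    {"travel": [0.97,0.1,0],"delta_rot": [0,0,-0.65]},
    {"travel": [0.97,0.15,0],"delta_rot": [0,0,-0.65]}
  ]
}}

```text
clock: 3.13
tcp_pos: [0.4509, -0.0156, 0.405]
tool_rot: [0.0, 0.767, 0.641, 0.0]
force: [-0.4, -0.7, 0.2]
gripper_width: 0.0854
grasp_force: 0.0
```

```bash
python3 - <<'E'
from h import *
s,p,R=cur(); print(s["clock"],p,R.as_matrix()[:,1],s["gripper_width"])
g=S2W(-.0565,.057)
plan([([*g,.36],sp[2]-.075,3),([*g,.245],sp[2]-.075,4)],p,R)
E
```

```text
3.1333 [ 0.45087922 -0.01561604  0.40496791] [ 9.84113480e-01 -1.77539104e-01  7.24971880e-04] 0.08540224292412223
T [0.6, 0.13, 0.5] R [0.0, 0.0, -0.39] 
T [0.59, 0.15, 0.5] R [0.01, 0.0, -0.39] 
T [0.59, 0.17, 0.5] R [0.0, 0.0, -0.39] 
-- [0.4723 0.0352 0.36  ]
T [0.0, 0.0, 0.96] R [0.0, 0.0, 0.0] 
T [0.0, 0.0, 0.96] R [0.0, 0.0, 0.0] 
T [0.0, 0.0, 0.96] R [0.0, 0.0, 0.0] 
T [0.0, 0.0, 0.95] R [0.0, 0.0, 0.0] 
-- [0.4723 0.0351 0.2451]
```

Emit:
{"method": "send_rows", "body": {
  "deltas": [
    {"travel": [0.6,0.13,0.5],"delta_rot": [0,0,-0.39]},
    {"travel": [0.59,0.15,0.5],"delta_rot": [0,0,-0.39]},
    {"travel": [0.59,0.17,0.5],"delta_rot": [0,0,-0.39]},
    {"travel": [0,0,0.96]},
    {"travel": [0,0,0.96]}
  ]
}}

```text
validation failed for argument at $.de...
```

Emit:
{"method": "send_rows", "body": {
  "deltas": [
    {"travel": [0,0,0.96]},
    {"travel": [0,0,0.95]},
    {"travel": [0,0,0]}
  ]
}}

```text
validation failed for argument at $.de...
```

Emit:
{"method": "send_rows", "body": {
  "deltas": [
    {"travel": [0,0,0]},
    {"travel": [0,0,0]},
    {"travel": [0,0,0]},
    {"travel": [0,0,0]},
    {"travel": [0,0,0]}
  ],
  "fingers": 0,
  "squeeze": 40
}}

```text
validation failed for argument at $.de...
```

Emit:
{"method": "send_rows", "body": {
  "deltas": [
    {"travel": [0,0,0]},
    {"travel": [0,0,0]},
    {"travel": [0,0,0]}
  ]
}}

```text
validation failed for argument at $.de...
```

```bash
python3 - <<'E'
from h import *
from bench import read_camera
import cv2
s,p,R=cur(); print(s["clock"],p,R.as_matrix()[:,1],s["gripper_width"],s["force"],s["grasp_force"],W2S(p))
im=read_camera("side")
cv2.imwrite("pics/side1.png",cv2.resize(im[130:330,150:420,::-1],None,fx=2.5,fy=2.5))
phi=np.arctan2(R.as_matrix()[1,1],R.as_matrix()[0,1])
a=W2S(p); g=S2W(a[0]-.004,a[1]-.06); g2=S2W(a[0]-.04,a[1]-.152)
plan([([*g,p[2]],phi,4),([*g2,p[2]],phi,5)],p,R)
E
```

```text
3.1333 [ 0.45087922 -0.01561604  0.40496791] [ 9.84113480e-01 -1.77539104e-01  7.24971880e-04] 0.08540224292412223 [-0.37120575 -0.68320235  0.22578468] 0.0 [-0.07682559  0.00575974]
T [-0.5, 0.05, 0.0] R [0.0, 0.0, -0.0] 
T [-0.5, 0.04, 0.0] R [0.0, 0.0, -0.0] 
T [-0.5, 0.05, 0.0] R [0.01, 0.0, -0.0] 
T [-0.5, 0.04, 0.0] R [0.0, 0.0, -0.0] 
-- [ 0.4455 -0.0756  0.405 ]
T [-0.64, -0.14, 0.0] R [0.0, 0.0, -0.0] 
T [-0.64, -0.14, 0.0] R [0.0, 0.0, -0.0] 
T [-0.64, -0.14, 0.0] R [0.0, 0.0, -0.0] 
T [-0.65, -0.14, 0.0] R [0.0, 0.0, -0.0] 
T [-0.64, -0.15, 0.0] R [0.0, 0.0, -0.0] 
-- [ 0.4075 -0.1666  0.405 ]
```

View pics/side1.png

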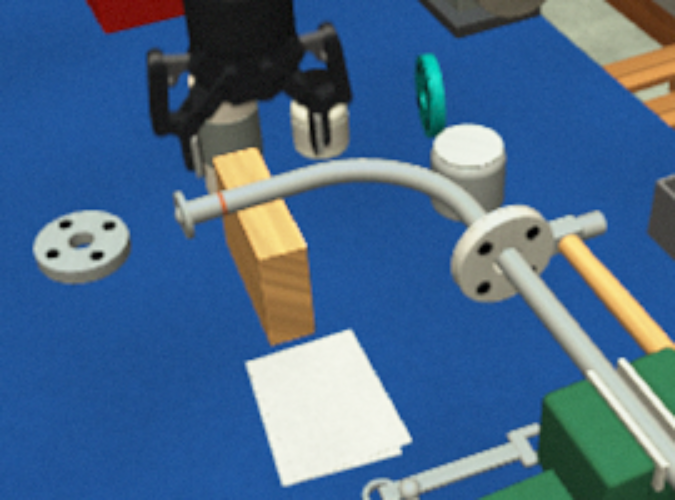

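The side view shows the arm still high, since every row needs its delta_rot. The chock hasn't moved (end at (285,300)). I'll resend the moves with all fields filled in.

Emit:
{"method": "send_rows", "body": {
  "deltas": [
    {"travel": [0.6,0.13,0.5],"delta_rot": [0,0,-0.39]},
    {"travel": [0.59,0.15,0.5],"delta_rot": [0,0,-0.39]},
    {"travel": [0.59,0.17,0.5],"delta_rot": [0,0,-0.39]},
    {"travel": [0,0,0.96],"delta_rot": [0,0,0]},
    {"travel": [0,0,0.96],"delta_rot": [0,0,0]}
  ]
}}

```text
clock: 3.6
tcp_pos: [0.4728, 0.0346, 0.3018]
tool_rot: [0.001, 0.741, 0.672, 0.001]
force: [0.8, -0.2, -1.3]
gripper_width: 0.0853
grasp_force: 0.0
```

Emit:
{"method": "send_rows", "body": {
  "deltas": [
    {"travel": [0,0,0.96],"delta_rot": [0,0,0]},
    {"travel": [0,0,0.95],"delta_rot": [0,0,0]},
    {"travel": [0,0,0],"delta_rot": [0,0,0]}
  ]
}}

```text
clock: 3.85
tcp_pos: [0.4713, 0.0338, 0.2411]
tool_rot: [-0.002, 0.741, 0.672, -0.002]
force: [-0.0, 0.3, -0.5]
gripper_width: 0.085
grasp_force: 0.0
```

Emit:
{"method": "send_rows", "body": {
  "deltas": [
    {"travel": [0,0,0],"delta_rot": [0,0,0]},
    {"travel": [0,0,0],"delta_rot": [0,0,0]},
    {"travel": [0,0,0],"delta_rot": [0,0,0]},
    {"travel": [0,0,0],"delta_rot": [0,0,0]},
    {"travel": [0,0,0],"delta_rot": [0,0,0]}
  ],
  "fingers": 0,
  "squeeze": 40
}}

```text
clock: 4.27
tcp_pos: [0.4723, 0.0336, 0.2465]
tool_rot: [0.001, 0.741, 0.671, 0.001]
force: [-1.7, 0.3, 5.1]
gripper_width: 0.0445
grasp_force: 40.0
```

Emit:
{"method": "send_rows", "body": {
  "deltas": [
    {"travel": [0,0,0],"delta_rot": [0,0,0]},
    {"travel": [0,0,0],"delta_rot": [0,0,0]},
    {"travel": [0,0,0],"delta_rot": [0,0,0]}
  ]
}}

```text
clock: 4.52
tcp_pos: [0.4723, 0.0336, 0.2465]
tool_rot: [0.001, 0.741, 0.671, 0.001]
force: [-0.5, 1.1, 4.9]
gripper_width: 0.045
grasp_force: 40.0
```

```bash
python3 - <<'E'
from h import *
s,p,R=cur(); print(s["clock"],p,R.as_matrix()[:,1],s["gripper_width"],s["force"],s["grasp_force"],W2S(p))
phi=np.arctan2(R.as_matrix()[1,1],R.as_matrix()[0,1])
a=W2S(p); g=S2W(a[0]-.004,a[1]-.06); g2=S2W(a[0]-.04,a[1]-.152)
plan([([*g,p[2]],phi,5),([*g2,p[2]],phi,5)],p,R)
E
```

```text
4.5167 [0.47230126 0.03362352 0.24648041] [ 0.99507364 -0.09909981  0.00277202] 0.04502291874632589 [-0.46607481  1.11577462  4.93536357] 39.95322525501251 [-0.05648716  0.05545668]
T [-0.4, 0.0, -0.0] R [0.01, -0.0, 0.0] 
T [-0.4, 0.01, -0.0] R [0.01, -0.0, 0.0] 
T [-0.4, 0.0, -0.0] R [0.01, -0.0, 0.0] 
T [-0.4, 0.01, -0.0] R [0.0, -0.0, 0.0] 
T [-0.4, 0.0, -0.0] R [0.01, -0.01, 0.0] 
-- [ 0.467  -0.0261  0.2464]
T [-0.63, -0.19, -0.0] R [-0.0, 0.0, 0.0] 
T [-0.63, -0.19, -0.0] R [-0.0, 0.0, 0.0] 
T [-0.63, -0.19, -0.0] R [-0.0, 0.0, 0.0] 
T [-0.63, -0.19, -0.0] R [-0.0, 0.0, 0.0] 
T [-0.63, -0.2, -0.0] R [-0.0, 0.0, 0.0] 
-- [ 0.4289 -0.1173  0.2465]
```

Emit:
{"method": "send_rows", "body": {
  "deltas": [
    {"travel": [-0.4,0,0],"delta_rot": [0,0,0]},
    {"travel": [-0.4,0,0],"delta_rot": [0,0,0]},
    {"travel": [-0.4,0,0],"delta_rot": [0,0,0]},
    {"travel": [-0.4,0,0],"delta_rot": [0,0,0]},
    {"travel": [-0.4,0,0],"delta_rot": [0,0,0]}
  ]
}}

```text
clock: 4.93
tcp_pos: [0.4673, -0.0243, 0.2465]
tool_rot: [0.001, 0.74, 0.672, 0.003]
force: [1.5, 12.8, 1.4]
gripper_width: 0.0447
grasp_force: 40.6
```

Emit:
{"method": "send_rows", "body": {
  "deltas": [
    {"travel": [-0.63,-0.19,0],"delta_rot": [0,0,0]},
    {"travel": [-0.63,-0.19,0],"delta_rot": [0,0,0]},
    {"travel": [-0.63,-0.19,0],"delta_rot": [0,0,0]},
    {"travel": [-0.63,-0.19,0],"delta_rot": [0,0,0]},
    {"travel": [-0.63,-0.19,0],"delta_rot": [0,0,0]}
  ]
}}

```text
clock: 5.35
tcp_pos: [0.4301, -0.1167, 0.2469]
tool_rot: [0.002, 0.741, 0.672, 0.004]
force: [3.5, 8.5, 9.6]
gripper_width: 0.0444
grasp_force: 42.5
```

Emit:
{"method": "send_rows", "body": {
  "deltas": [
    {"travel": [0,0,0],"delta_rot": [0,0,0]},
    {"travel": [0,0,0],"delta_rot": [0,0,0]}
  ]
}}

```text
clock: 5.52
tcp_pos: [0.4289, -0.1188, 0.2468]
tool_rot: [0.002, 0.742, 0.67, 0.001]
force: [0.6, -1.8, 8.1]
gripper_width: 0.0446
grasp_force: 42.4
```

```bash
python3 - <<'E'
from h import *
from bench import read_camera
import cv2
s,p,R=cur(); print(s["clock"],p,s["gripper_width"],s["force"],s["grasp_force"],W2S(p))
im=read_camera("side")
cv2.imwrite("pics/side2.png",cv2.resize(im[130:390,150:450,::-1],None,fx=2.3,fy=2.3))
E
```

```text
5.5167 [ 0.42889831 -0.11878646  0.24676534] 0.04460025061625819 [ 0.60644165 -1.77157624  8.11804638] 42.35410451889038 [-0.09654154 -0.09786738]
```

View pics/side2.png

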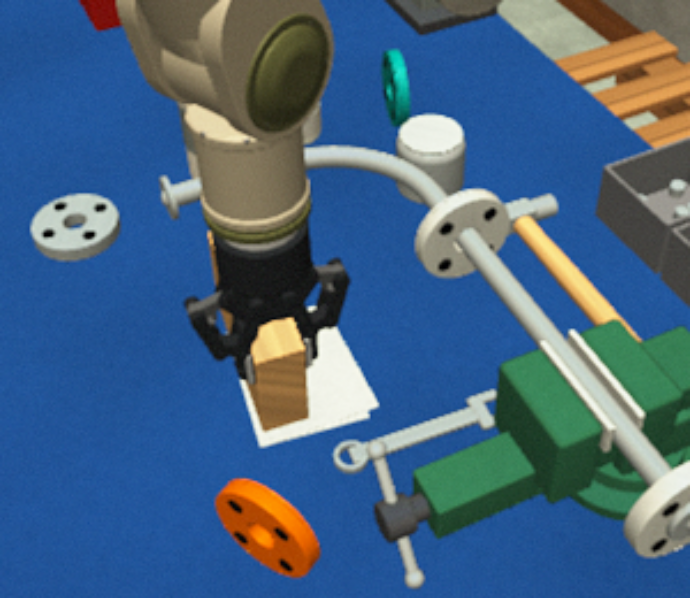

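The view shows the chock clear of the pipe, upright on the paper at (280,375), with the spanner untouched at (350,455). Now I'll release it, rise, and go behind the flange.

Emit:
{"method": "send_rows", "body": {
  "deltas": [
    {"travel": [0,0,0],"delta_rot": [0,0,0]},
    {"travel": [0,0,0],"delta_rot": [0,0,0]},
    {"travel": [0,0,0],"delta_rot": [0,0,0]},
    {"travel": [0,0,0],"delta_rot": [0,0,0]},
    {"travel": [0,0,0],"delta_rot": [0,0,0]}
  ],
  "fingers": 1
}}

```text
clock: 5.98
tcp_pos: [0.4285, -0.1171, 0.2449]
tool_rot: [0.0, 0.741, 0.671, 0.0]
force: [-0.1, 0.6, 0.2]
gripper_width: 0.0854
grasp_force: 0.0
```

Emit:
{"method": "send_rows", "body": {
  "deltas": [
    {"travel": [0,0,-0.2],"delta_rot": [0,0,0]},
    {"travel": [0,0,-0.8],"delta_rot": [0,0,0]},
    {"travel": [0,0,-1],"delta_rot": [0,0,0]},
    {"travel": [0,0,-1],"delta_rot": [0,0,0]},
    {"travel": [0,0,-1],"delta_rot": [0,0,0]}
  ]
}}

```text
clock: 6.4
tcp_pos: [0.428, -0.1168, 0.3663]
tool_rot: [-0.001, 0.741, 0.672, -0.0]
force: [0.9, -0.8, -0.4]
gripper_width: 0.0852
grasp_force: 0.0
```

```bash
python3 - <<'E'
from h import *
from bench import read_camera,models
import cv2
s,p,R=cur(); print(s["clock"],p,s["gripper_width"],s["force"],s["grasp_force"],W2S(p))
im=read_camera("top"); cv2.imwrite("pics/top3.png",im[:,:,::-1])
print([(np.round(d["rect"]).tolist(),round(d["conf"],2)) for d in models.find_in("top","flange_c")][:4])
plan([([*S2W(.11,-.145),.40],sp[2],10),([*S2W(.11,-.145),.28],sp[2],5)],p,R)
E
```

```text
6.4 [ 0.42802476 -0.11681708  0.36627469] 0.08522146814226873 [ 0.89995052 -0.80727031 -0.39281881] 0.0 [-0.09745801 -0.0959176 ]
[([332.0, 192.0, 343.0, 226.0], 0.85), ([444.0, 322.0, 480.0, 350.0], 0.78), ([179.0, 164.0, 213.0, 181.0], 0.62)]
T [-0.11, 0.7, -0.11] R [-0.0, -0.0, -0.11] 
T [-0.12, 0.7, -0.11] R [-0.0, -0.0, -0.11] 
T [-0.12, 0.7, -0.11] R [-0.0, -0.0, -0.11] 
T [-0.13, 0.7, -0.12] R [-0.0, -0.0, -0.11] 
T [-0.13, 0.7, -0.11] R [-0.0, -0.0, -0.11] 
T [-0.14, 0.7, -0.12] R [-0.0, -0.0, -0.11] 
T [-0.14, 0.7, -0.11] R [-0.01, -0.0, -0.11] 
T [-0.15, 0.69, -0.11] R [-0.0, -0.0, -0.11] 
T [-0.15, 0.69, -0.12] R [-0.01, -0.01, -0.11] 
T [-0.16, 0.69, -0.11] R [-0.0, -0.0, -0.1] 
-- [ 0.6342 -0.1705  0.3999]
T [0.0, 0.0, 0.8] R [-0.0, -0.0, -0.0] 
T [0.0, 0.0, 0.8] R [-0.0, -0.0, -0.0] 
T [0.0, 0.0, 0.8] R [-0.0, -0.0, -0.0] 
T [0.0, 0.0, 0.8] R [-0.0, -0.0, -0.0] 
T [0.0, 0.0, 0.8] R [-0.0, -0.0, -0.0] 
-- [ 0.6342 -0.1705  0.2799]
```

Emit:
{"method": "send_rows", "body": {
  "deltas": [
    {"travel": [-0.11,0.7,-0.11],"delta_rot": [0,0,-0.11]},
    {"travel": [-0.12,0.7,-0.11],"delta_rot": [0,0,-0.11]},
    {"travel": [-0.12,0.7,-0.11],"delta_rot": [0,0,-0.11]},
    {"travel": [-0.13,0.7,-0.12],"delta_rot": [0,0,-0.11]},
    {"travel": [-0.13,0.7,-0.11],"delta_rot": [0,0,-0.11]}
  ]
}}

```text
clock: 6.92
tcp_pos: [0.5322, -0.1444, 0.3816]
tool_rot: [-0.0, 0.728, 0.686, -0.0]
force: [-0.2, 0.3, 1.3]
gripper_width: 0.0851
grasp_force: 0.0
```

Emit:
{"method": "send_rows", "body": {
  "deltas": [
    {"travel": [-0.14,0.7,-0.11],"delta_rot": [0,0,-0.11]},
    {"travel": [-0.14,0.7,-0.11],"delta_rot": [0,0,-0.11]},
    {"travel": [-0.15,0.69,-0.11],"delta_rot": [0,0,-0.11]},
    {"travel": [-0.15,0.69,-0.11],"delta_rot": [0,0,-0.11]},
    {"travel": [-0.16,0.69,-0.11],"delta_rot": [0,0,-0.11]}
  ]
}}

```text
clock: 7.33
tcp_pos: [0.6352, -0.1712, 0.3977]
tool_rot: [-0.001, 0.715, 0.699, -0.0]
force: [0.1, 0.2, 0.4]
gripper_width: 0.0854
grasp_force: 0.0
```

Emit:
{"method": "send_rows", "body": {
  "deltas": [
    {"travel": [0,0,0.8],"delta_rot": [0,0,0]},
    {"travel": [0,0,0.8],"delta_rot": [0,0,0]},
    {"travel": [0,0,0.8],"delta_rot": [0,0,0]},
    {"travel": [0,0,0.8],"delta_rot": [0,0,0]},
    {"travel": [0,0,0.8],"delta_rot": [0,0,0]}
  ]
}}

```text
clock: 7.75
tcp_pos: [0.6342, -0.1709, 0.2765]
tool_rot: [-0.001, 0.715, 0.699, -0.0]
force: [1.8, 0.4, 0.3]
gripper_width: 0.0855
grasp_force: 0.0
```

Emit:
{"method": "send_rows", "body": {
  "deltas": [
    {"travel": [0,0,0],"delta_rot": [0,0,0]},
    {"travel": [0,0,0],"delta_rot": [0,0,0]},
    {"travel": [0,0,0],"delta_rot": [0,0,0]},
    {"travel": [0,0,0],"delta_rot": [0,0,0]}
  ],
  "fingers": 0.53
}}

```text
clock: 8.08
tcp_pos: [0.6351, -0.171, 0.2797]
tool_rot: [0.001, 0.715, 0.699, 0.001]
force: [0.4, -0.6, -0.4]
gripper_width: 0.0455
grasp_force: 0.0
```

```bash
python3 - <<'E'
from h import *
from bench import read_camera
import cv2
s,p,R=cur(); print(s["clock"],p,s["gripper_width"],s["force"],s["grasp_force"],W2S(p),R.as_matrix()[:,1:].round(3))
im=read_camera("side")
cv2.imwrite("pics/side4.png",cv2.resize(im[130:350,220:480,::-1],None,fx=2.7,fy=2.7))
im=read_camera("wrist"); cv2.imwrite("pics/wr4.png",im[:,:,::-1])
E
```

```text
8.0833 [ 0.63508855 -0.17098936  0.27968666] 0.04545309440992328 [ 0.40100308 -0.55327814 -0.40993837] 0.0 [ 0.11074262 -0.14554165] [[ 1.     0.002]
 [-0.022 -0.   ]
 [ 0.002 -1.   ]]
```

View pics/side4.png

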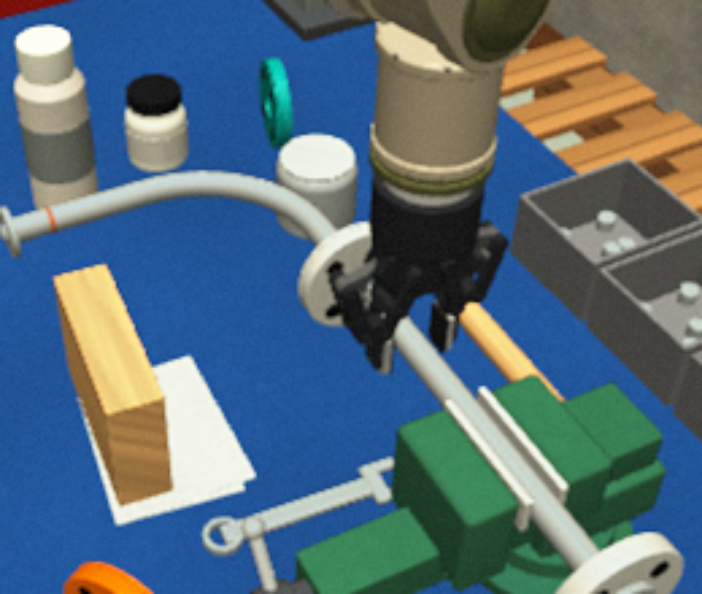

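View pics/wr4.png

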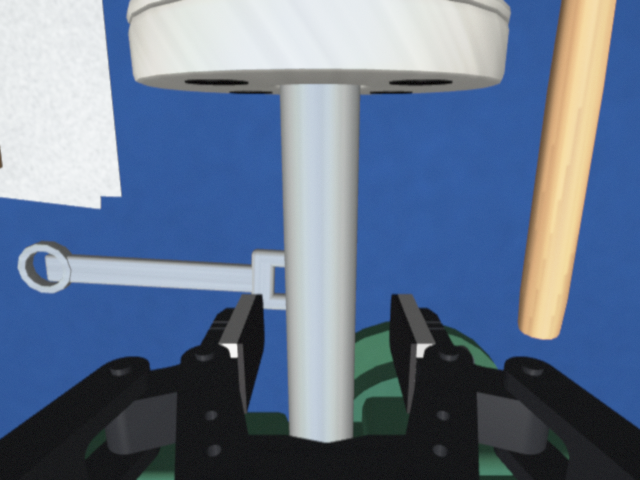

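Side view: fingertips straddle the pipe at (410,340), behind the flange at (340,270); the chock stands upright at (115,400). Wrist view: the pipe (column 323) is centred between the pads, and the flange's rear face lies ahead at row ~85. Next: the push path.

```bash
cat >> h.py <<'E'
def F(u): # virtual flange arc coord from bend_in -> spool pos, travel angle
    r=.11; L=r*np.pi/2
    if u<0: return np.array([r,u]),0.
    if u<L: a=u/r; return np.array([r*np.cos(a),r*np.sin(a)]),a
    return np.array([-(u-L),r]),np.pi/2
def tool(u,z=.28,d=.019):
    q,a=F(u); t=np.array([-np.sin(a),np.cos(a)]); return [*S2W(*(q-d*t)),z],sp[2]+a
def where(p): print("spool tool",W2S(p).round(4))
E
python3 - <<'E'
from h import *
s,p,R=cur()
us=list(np.linspace(-.1265,0,11)[1:])+list(np.linspace(0,.11*np.pi/2,31)[1:])
plan([(*tool(u),1) for u in us],p,R)
E
```

```text
T [0.43, -0.02, -0.01] R [0.03, 0.01, -0.01] 
-- [ 0.6346 -0.1582  0.2799]
T [0.42, 0.0, -0.0] R [-0.0, -0.0, 0.0] 
-- [ 0.6349 -0.1456  0.2799]
T [0.42, 0.0, -0.0] R [-0.0, -0.0, 0.0] 
-- [ 0.6351 -0.133   0.2799]
T [0.42, 0.0, -0.0] R [-0.0, -0.0, 0.0] 
-- [ 0.6354 -0.1204  0.2799]
T [0.42, 0.0, -0.0] R [-0.0, -0.0, 0.0] 
-- [ 0.6357 -0.1078  0.2799]
T [0.43, 0.0, -0.0] R [-0.0, -0.0, 0.0] 
-- [ 0.636  -0.0949  0.2799]
T [0.42, 0.0, -0.0] R [-0.0, -0.0, 0.0] 
-- [ 0.6362 -0.0823  0.2799]
T [0.42, 0.0, -0.0] R [-0.0, -0.0, 0.0] 
-- [ 0.6365 -0.0697  0.2799]
T [0.42, 0.0, -0.0] R [-0.0, -0.0, 0.0] 
-- [ 0.6368 -0.0572  0.2799]
T [0.42, 0.0, -0.0] R [-0.0, -0.0, 0.0] 
-- [ 0.6371 -0.0446  0.2799]
T [0.2, 0.03, -0.0] R [-0.0, -0.0, -0.75] 
-- [ 0.6381 -0.0386  0.2799]
T [0.19, 0.03, -0.0] R [0.0, -0.0, -0.75] 
-- [ 0.6388 -0.0329  0.2799]
T [0.19, 0.03, -0.0] R [0.0, -0.0, -0.75] 
-- [ 0.6392 -0.0271  0.2799]
T [0.19, 0.02, -0.0] R [0.0, -0.0, -0.75] 
-- [ 0.6391 -0.0214  0.2799]
T [0.2, 0.03, -0.0] R [0.0, -0.0, -0.75] 
-- [ 0.6388 -0.0153  0.2799]
T [0.19, 0.03, -0.0] R [0.0, -0.0, -
[... 987 characters left out ...]
.0613 0.2799]
T [0.19, 0.02, -0.0] R [0.0, -0.0, -0.75] 
-- [0.5963 0.0647 0.2799]
T [0.19, 0.03, -0.0] R [0.0, -0.0, -0.75] 
-- [0.5918 0.0682 0.2799]
T [0.2, 0.03, -0.0] R [0.0, -0.0, -0.75] 
-- [0.5867 0.0716 0.2799]
T [0.19, 0.03, -0.0] R [0.0, -0.0, -0.75] 
-- [0.5818 0.0746 0.2799]
T [0.19, 0.03, -0.0] R [0.0, -0.0, -0.75] 
-- [0.5767 0.0773 0.2799]
T [0.2, 0.02, -0.0] R [0.0, -0.0, -0.75] 
-- [0.5711 0.0796 0.2799]
T [0.19, 0.03, -0.0] R [0.0, -0.0, -0.75] 
-- [0.5658 0.0817 0.2799]
T [0.19, 0.03, -0.0] R [0.0, -0.0, -0.75] 
-- [0.5603 0.0836 0.2799]
T [0.19, 0.03, -0.0] R [0.0, -0.0, -0.75] 
-- [0.5548 0.0853 0.2799]
T [0.2, 0.03, -0.0] R [0.0, -0.0, -0.75] 
-- [0.5488 0.0866 0.2799]
```

Emit:
{"method": "send_rows", "body": {
  "deltas": [
    {"travel": [0.42,-0.02,0],"delta_rot": [0,0,0]},
    {"travel": [0.42,0,0],"delta_rot": [0,0,0]},
    {"travel": [0.42,0,0],"delta_rot": [0,0,0]},
    {"travel": [0.3,0,0],"delta_rot": [0,0,0]},
    {"travel": [0.2,0,0],"delta_rot": [0,0,0]}
  ]
}}

```text
clock: 8.6
tcp_pos: [0.6353, -0.1155, 0.2783]
tool_rot: [-0.0, 0.714, 0.7, 0.0]
force: [-0.5, 0.3, 0.0]
gripper_width: 0.0455
grasp_force: 0.0
```

Emit:
{"method": "send_rows", "body": {
  "deltas": [
    {"travel": [0.2,0,0],"delta_rot": [0,0,0]},
    {"travel": [0.2,0,0],"delta_rot": [0,0,0]},
    {"travel": [0.2,0,0],"delta_rot": [0,0,0]},
    {"travel": [0.2,0,0],"delta_rot": [0,0,0]}
  ]
}}

```text
clock: 8.93
tcp_pos: [0.6357, -0.0947, 0.278]
tool_rot: [0.0, 0.715, 0.699, -0.0]
force: [0.4, -2.7, 0.7]
gripper_width: 0.0453
grasp_force: 0.0
```

Emit:
{"method": "send_rows", "body": {
  "deltas": [
    {"travel": [0.2,0,0],"delta_rot": [0,0,0]},
    {"travel": [0.2,0,0],"delta_rot": [0,0,0]},
    {"travel": [0.2,0,0],"delta_rot": [0,0,0]},
    {"travel": [0.2,0,0],"delta_rot": [0,0,0]}
  ]
}}

```text
clock: 9.27
tcp_pos: [0.6362, -0.0698, 0.278]
tool_rot: [-0.0, 0.715, 0.699, -0.0]
force: [-0.5, -1.3, 1.0]
gripper_width: 0.0454
grasp_force: 0.1
```

```bash
python3 - <<'E'
from h import *
from bench import read_camera
import cv2
s,p,R=cur(); print(s["clock"],p,s["gripper_width"],s["force"],W2S(p))
im=read_camera("wrist"); im2=read_camera("side")
a=cv2.resize(im[:,:,::-1],(400,300)); b=cv2.resize(im2[130:280,280:480,::-1],(400,300))
cv2.imwrite("pics/w5.png",np.hstack([a,b]))
E
```

```text
9.2667 [ 0.63616973 -0.06983839  0.27802543] 0.04535185168140433 [-0.50079695 -1.25369114  1.01860206] [ 0.10960808 -0.04439127]
```

View pics/w5.png

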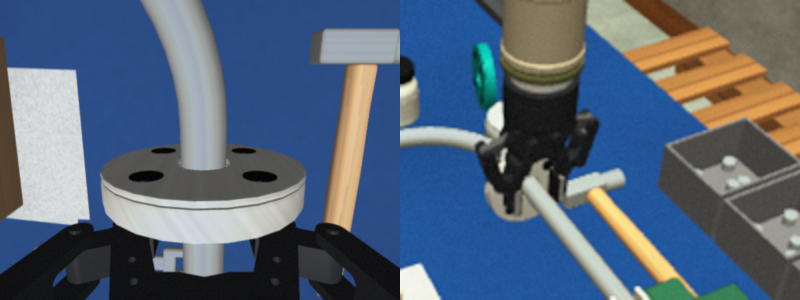

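Wrist view: the flange lies squarely against the fingertips, with the front face clear. Continuing into the bend.

Emit:
{"method": "send_rows", "body": {
  "deltas": [
    {"travel": [0.21,0,0],"delta_rot": [0,0,0]},
    {"travel": [0.21,0,0],"delta_rot": [0,0,0]},
    {"travel": [0.21,0,0],"delta_rot": [0,0,0]},
    {"travel": [0.21,0.01,0],"delta_rot": [0,0,0]}
  ]
}}

```text
clock: 9.7
tcp_pos: [0.6369, -0.0444, 0.278]
tool_rot: [-0.0, 0.715, 0.699, -0.0]
force: [-0.9, -3.0, 0.7]
gripper_width: 0.0455
grasp_force: 0.1
```

Emit:
{"method": "send_rows", "body": {
  "deltas": [
    {"travel": [0.19,0.03,0],"delta_rot": [0,0,-0.75]},
    {"travel": [0.19,0.03,0],"delta_rot": [0,0,-0.75]},
    {"travel": [0.19,0.03,0],"delta_rot": [0,0,-0.75]},
    {"travel": [0.19,0.03,0],"delta_rot": [0,0,-0.75]},
    {"travel": [0.2,0.03,0],"delta_rot": [0,0,-0.75]}
  ]
}}

```text
clock: 10.12
tcp_pos: [0.6392, -0.0154, 0.2781]
tool_rot: [0.0, 0.616, 0.787, -0.0]
force: [-0.4, -2.6, 1.1]
gripper_width: 0.0452
grasp_force: 0.1
```

Emit:
{"method": "send_rows", "body": {
  "deltas": [
    {"travel": [0.19,0.03,0],"delta_rot": [0,0,-0.75]},
    {"travel": [0.19,0.03,0],"delta_rot": [0,0,-0.75]},
    {"travel": [0.19,0.03,0],"delta_rot": [0,0,-0.75]},
    {"travel": [0.19,0.03,0],"delta_rot": [0,0,-0.75]},
    {"travel": [0.2,0.03,0],"delta_rot": [0,0,-0.75]}
  ]
}}

```text
clock: 10.53
tcp_pos: [0.6337, 0.0133, 0.2781]
tool_rot: [0.0, 0.508, 0.861, 0.0]
force: [0.4, -2.4, -0.4]
gripper_width: 0.045
grasp_force: 0.1
```

```bash
python3 - <<'E'
from h import *
from bench import read_camera
import cv2
s,p,R=cur(); print(s["clock"],p,s["gripper_width"],s["force"],W2S(p))
print("want",tool(.11*np.pi/6))
im=read_camera("wrist"); im2=read_camera("top")
a=cv2.resize(im[:,:,::-1],(400,300)); b=cv2.resize(im2[130:280,220:420,::-1],(400,300))
cv2.imwrite("pics/w6.png",np.hstack([a,b]))
plan([(*tool(u),1) for u in np.linspace(.11*np.pi/6,.11*np.pi/2,21)[1:]][:3],p,R)
E
```

```text
10.5333 [0.63367869 0.0132721  0.27807662] 0.044989275098505165 [ 0.44241938 -2.39989829 -0.39257637] [0.1052973  0.03864472]
want ([np.float64(0.6331421383994067), np.float64(0.013184626049385712), 0.28], np.float64(0.5016944579048932))
T [0.2, 0.01, -0.06] R [0.0, -0.0, -0.71] 
-- [0.631  0.0187 0.2799]
T [0.19, 0.03, -0.0] R [0.0, -0.0, -0.75] 
-- [0.6288 0.024  0.2799]
T [0.19, 0.03, -0.0] R [0.0, -0.0, -0.75] 
-- [0.6263 0.0292 0.2799]
```

View pics/w6.png

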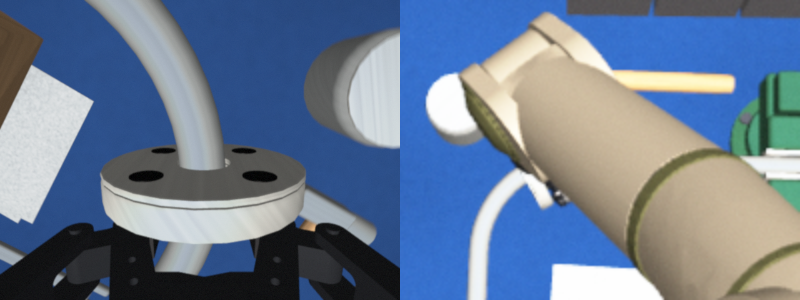

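Wrist view: the flange is still square on the fingers, one third of the way round the bend. I'll continue round.

Emit:
{"method": "send_rows", "body": {
  "deltas": [
    {"travel": [0.2,0.01,0],"delta_rot": [0,0,-0.73]},
    {"travel": [0.19,0.03,0],"delta_rot": [0,0,-0.75]},
    {"travel": [0.19,0.03,0],"delta_rot": [0,0,-0.75]},
    {"travel": [0.19,0.03,0],"delta_rot": [0,0,-0.75]},
    {"travel": [0.2,0.03,0],"delta_rot": [0,0,-0.75]}
  ]
}}

```text
clock: 11.05
tcp_pos: [0.6206, 0.0389, 0.2782]
tool_rot: [0.0, 0.393, 0.919, 0.0]
force: [1.7, -3.3, -0.5]
gripper_width: 0.0455
grasp_force: 0.1
```

Emit:
{"method": "send_rows", "body": {
  "deltas": [
    {"travel": [0.19,0.02,0],"delta_rot": [0,0,-0.75]},
    {"travel": [0.19,0.03,0],"delta_rot": [0,0,-0.75]},
    {"travel": [0.19,0.03,0],"delta_rot": [0,0,-0.75]},
    {"travel": [0.19,0.03,0],"delta_rot": [0,0,-0.75]},
    {"travel": [0.2,0.03,0],"delta_rot": [0,0,-0.75]}
  ]
}}

```text
clock: 11.47
tcp_pos: [0.6014, 0.0608, 0.2783]
tool_rot: [0.0, 0.27, 0.963, 0.0]
force: [2.4, -1.1, 0.8]
gripper_width: 0.045
grasp_force: 0.0
```

Emit:
{"method": "send_rows", "body": {
  "deltas": [
    {"travel": [0.19,0.03,0],"delta_rot": [0,0,-0.75]},
    {"travel": [0.19,0.03,0],"delta_rot": [0,0,-0.75]},
    {"travel": [0.19,0.02,0],"delta_rot": [0,0,-0.75]},
    {"travel": [0.19,0.03,0],"delta_rot": [0,0,-0.75]},
    {"travel": [0.2,0.03,0],"delta_rot": [0,0,-0.75]}
  ]
}}

```text
clock: 11.88
tcp_pos: [0.5772, 0.0771, 0.2783]
tool_rot: [0.001, 0.142, 0.99, 0.001]
force: [2.1, 0.7, 0.1]
gripper_width: 0.0453
grasp_force: 0.1
```

Emit:
{"method": "send_rows", "body": {
  "deltas": [
    {"travel": [0.19,0.03,0],"delta_rot": [0,0,-0.75]},
    {"travel": [0.19,0.03,0],"delta_rot": [0,0,-0.75]},
    {"travel": [0.19,0.03,0],"delta_rot": [0,0,-0.75]},
    {"travel": [0.19,0.03,0],"delta_rot": [0,0,-0.75]},
    {"travel": [0.2,0.02,0],"delta_rot": [0,0,-0.75]}
  ]
}}

```text
clock: 12.3
tcp_pos: [0.5497, 0.0865, 0.2784]
tool_rot: [0.001, 0.011, 1.0, 0.001]
force: [2.0, 0.7, 0.5]
gripper_width: 0.0454
grasp_force: 0.1
```

```bash
python3 - <<'E'
from h import *
from bench import read_camera,models
import cv2
s,p,R=cur(); print(s["clock"],p,s["gripper_width"],s["force"],W2S(p),s["joint_positions"])
im=read_camera("wrist"); cv2.imwrite("pics/w7.png",cv2.resize(im[:,:,::-1],(400,300)))
plan([(*tool(u),n) for u,n in ((.11*np.pi/2+.09,15),(.11*np.pi/2+.112,11))],p,R)
E
```

```text
12.3 [0.54971434 0.08649648 0.2783987 ] 0.045444776850752815 [1.9905074  0.66414562 0.45572639] [0.01974929 0.1100125 ] [ 0.29562817  0.71412829 -0.8376976   2.0589912   0.81225237  0.7334497
  0.48183208]
T [0.2, -0.0, -0.0] R [0.0, 0.0, -0.0] 
T [0.2, -0.0, -0.0] R [0.0, 0.0, -0.0] 
T [0.2, -0.0, -0.0] R [0.0, 0.0, -0.0] 
T [0.2, -0.0, -0.0] R [0.0, 0.0, -0.0] 
T [0.2, -0.0, -0.01] R [0.0, 0.0, -0.0] 
T [0.2, -0.0, -0.0] R [0.0, 0.0, -0.0] 
T [0.2, -0.0, -0.01] R [0.0, 0.0, -0.0] 
T [0.2, -0.0, -0.0] R [0.0, 0.0, -0.0] 
T [0.2, -0.0, -0.01] R [0.0, 0.0, -0.0] 
T [0.2, -0.0, -0.0] R [0.0, 0.0, -0.0] 
T [0.2, -0.0, -0.01] R [0.0, 0.0, -0.0] 
T [0.21, -0.0, -0.0] R [0.01, 0.0, -0.0] 
T [0.2, -0.0, -0.01] R [0.0, 0.01, -0.0] 
T [0.21, -0.0, -0.0] R [0.01, 0.0, -0.01] 
T [0.2, -0.0, -0.01] R [0.0, 0.01, -0.0] 
-- [0.4591 0.0885 0.2801]
T [0.07, -0.0, 0.0] R [0.0, -0.0, -0.0] 
T [0.07, -0.0, 0.0] R [0.0, -0.0, -0.0] 
T [0.07, -0.0, 0.0] R [0.0, -0.0, -0.0] 
T [0.07, -0.0, 0.0] R [0.0, -0.0, -0.0] 
T [0.07, -0.0, 0.0] R [0.0, -0.0, -0.0] 
T [0.06, -0.0, 0.0] R [0.0, -0.0, -0.0] 
T [0.07, -0.0, 0.0] R [0.0, -0.0, -0.0] 
T [0.06, -0.0, 0.0] R [0.0, -0.0, -0.0] 
T [0.07, -0.0, 0.0] R [0.0, -0.0, -0.0] 
T [0.06, -0.0, 0.0] R [0.0, -0.0, -0.0] 
T [0.07, -0.0, 0.0] R [0.0, -0.0, -0.0] 
-- [0.4369 0.089  0.2801]
```

View pics/w7.png

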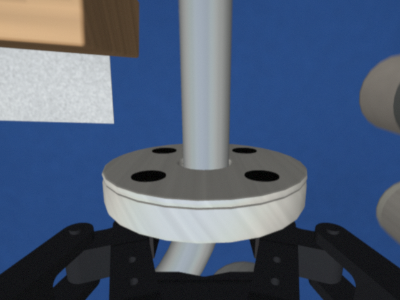

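The flange is through the bend and square on the free leg, with the chock (upper left) clear of its path. From here I rely on numbers only, since my picture views are used up.

Emit:
{"method": "send_rows", "body": {
  "deltas": [
    {"travel": [0.2,0,0],"delta_rot": [0,0,0]},
    {"travel": [0.2,0,0],"delta_rot": [0,0,0]},
    {"travel": [0.2,0,0],"delta_rot": [0,0,0]},
    {"travel": [0.2,0,0],"delta_rot": [0,0,0]},
    {"travel": [0.2,0,0],"delta_rot": [0,0,0]}
  ]
}}

```text
clock: 12.77
tcp_pos: [0.5189, 0.0865, 0.2782]
tool_rot: [0.0, 0.012, 1.0, 0.0]
force: [3.6, 0.8, 0.9]
gripper_width: 0.0454
grasp_force: 0.1
```

Emit:
{"method": "send_rows", "body": {
  "deltas": [
    {"travel": [0.2,0,0],"delta_rot": [0,0,0]},
    {"travel": [0.2,0,0],"delta_rot": [0,0,0]},
    {"travel": [0.2,0,0],"delta_rot": [0,0,0]},
    {"travel": [0.2,0,0],"delta_rot": [0,0,0]},
    {"travel": [0.2,0,0],"delta_rot": [0,0,0]}
  ]
}}

```text
clock: 13.18
tcp_pos: [0.4889, 0.0871, 0.2781]
tool_rot: [0.0, 0.012, 1.0, -0.0]
force: [3.2, 0.9, 2.8]
gripper_width: 0.0454
grasp_force: 0.1
```

Emit:
{"method": "send_rows", "body": {
  "deltas": [
    {"travel": [0.2,0,0],"delta_rot": [0,0,0]},
    {"travel": [0.2,0,0],"delta_rot": [0,0,0]},
    {"travel": [0.2,0,0],"delta_rot": [0,0,0]},
    {"travel": [0.2,0,0],"delta_rot": [0,0,0]},
    {"travel": [0.2,0,0],"delta_rot": [0,0,0]}
  ]
}}

```text
clock: 13.6
tcp_pos: [0.4588, 0.0878, 0.2781]
tool_rot: [-0.0, 0.012, 1.0, -0.0]
force: [3.7, 1.4, 1.6]
gripper_width: 0.0451
grasp_force: 0.1
```

Emit:
{"method": "send_rows", "body": {
  "deltas": [
    {"travel": [0.1,0,0],"delta_rot": [0,0,0]},
    {"travel": [0.1,0,0],"delta_rot": [0,0,0]},
    {"travel": [0.1,0,0],"delta_rot": [0,0,0]},
    {"travel": [0.1,0,0],"delta_rot": [0,0,0]}
  ]
}}

```text
clock: 13.93
tcp_pos: [0.4472, 0.088, 0.278]
tool_rot: [-0.0, 0.012, 1.0, -0.0]
force: [2.9, -0.0, 1.7]
gripper_width: 0.0454
grasp_force: 0.1
```

```bash
python3 - <<'E'
from h import *
s,p,R=cur(); print(s["clock"],p,s["force"],s["torque"],W2S(p),R.as_matrix().round(3)[:,0],s["joint_positions"])
E
```

```text
13.9333 [0.44722533 0.08800334 0.27801717] [ 2.92479563 -0.00609989  1.66673645] [ 0.11076724 -0.52033502  0.00279228] [-0.08274813  0.10927423] [-1.     0.024  0.   ] [ 0.25470024  0.62092784 -0.82194576  2.28030777  0.87061099  0.59117815
  0.304965  ]
```

Emit:
{"method": "send_rows", "body": {
  "deltas": [
    {"travel": [0.06,0,0],"delta_rot": [0,0,0]},
    {"travel": [0.06,0,0],"delta_rot": [0,0,0]},
    {"travel": [0.06,0,0],"delta_rot": [0,0,0]},
    {"travel": [0.06,0,0],"delta_rot": [0,0,0]}
  ]
}}

```text
clock: 14.27
tcp_pos: [0.4401, 0.0882, 0.278]
tool_rot: [-0.0, 0.012, 1.0, -0.0]
force: [2.8, 0.7, 1.4]
gripper_width: 0.0452
grasp_force: 0.1
```

Emit:
{"method": "send_rows", "body": {
  "deltas": [
    {"travel": [0.05,0,0],"delta_rot": [0,0,0]},
    {"travel": [0.05,0,0],"delta_rot": [0,0,0]}
  ]
}}

```text
clock: 14.43
tcp_pos: [0.438, 0.0882, 0.2782]
tool_rot: [0.001, 0.012, 1.0, 0.0]
force: [12.7, -1.5, -3.1]
gripper_width: 0.045
grasp_force: 1.3
```

Contact came where expected. A little more press to seat it flat:

Emit:
{"method": "send_rows", "body": {
  "deltas": [
    {"travel": [0.05,0,0],"delta_rot": [0,0,0]},
    {"travel": [0.03,0,0],"delta_rot": [0,0,0]},
    {"travel": [0,0,0],"delta_rot": [0,0,0]}
  ]
}}

```text
clock: 14.68
tcp_pos: [0.4375, 0.0882, 0.2784]
tool_rot: [0.002, 0.012, 1.0, 0.0]
force: [16.8, -0.7, -6.3]
gripper_width: 0.0454
grasp_force: 1.9
```

```bash
python3 - <<'E'
from h import *
from bench import read_camera,models,camera_info
s,p,R=cur(); print(s["clock"],p,s["force"],s["torque"],W2S(p),R.as_matrix().round(4))
E
```

```text
14.6833 [0.43749873 0.08822924 0.27841568] [16.785737   -0.74881226 -6.34406285] [-0.35457863 -3.08659495 -0.01193653] [-0.09247735  0.10928703] [[-9.997e-01  2.480e-02  4.900e-03]
 [ 2.480e-02  9.997e-01  9.000e-04]
 [-4.800e-03  1.000e-03 -1.000e+00]]
```

Emit:
{"method": "send_rows", "body": {
  "deltas": [
    {"travel": [-0.1,0,0],"delta_rot": [0,0,0]},
    {"travel": [-0.2,0,0],"delta_rot": [0,0,0]},
    {"travel": [-0.4,0,0],"delta_rot": [0,0,0]},
    {"travel": [-0.4,0,0],"delta_rot": [0,0,0]}
  ]
}}

```text
clock: 15.02
tcp_pos: [0.4674, 0.0873, 0.2778]
tool_rot: [-0.001, 0.011, 1.0, -0.001]
force: [0.8, -0.8, 0.4]
gripper_width: 0.0452
grasp_force: 0.0
```

Emit:
{"method": "send_rows", "body": {
  "deltas": [
    {"travel": [0,0,-0.4],"delta_rot": [0,0,0]},
    {"travel": [0,0,-0.8],"delta_rot": [0,0,0]},
    {"travel": [0,0,-1],"delta_rot": [0,0,0]},
    {"travel": [0,0,-1],"delta_rot": [0,0,0]},
    {"travel": [-0.5,0,-1],"delta_rot": [0,0,0]}
  ]
}}

```text
clock: 15.43
tcp_pos: [0.4801, 0.0873, 0.4047]
tool_rot: [-0.002, 0.01, 1.0, -0.001]
force: [1.0, -0.3, -1.2]
gripper_width: 0.0449
grasp_force: 0.0
```

Emit:
{"method": "send_rows", "body": {
  "deltas": [
    {"travel": [-1,0,-0.5],"delta_rot": [0,0,0]},
    {"travel": [-1,0,0],"delta_rot": [0,0,0]},
    {"travel": [-1,0,0],"delta_rot": [0,0,0]},
    {"travel": [-1,0,0],"delta_rot": [0,0,0]},
    {"travel": [0,0,0],"delta_rot": [0,0,0]}
  ]
}}

```text
clock: 15.85
tcp_pos: [0.6068, 0.0831, 0.4181]
tool_rot: [-0.0, 0.013, 1.0, 0.001]
force: [0.4, -0.6, -0.1]
gripper_width: 0.0449
grasp_force: 0.0
```

```bash
python3 - <<'E'
from h import *
from bench import read_camera,models
import cv2
s,p,R=cur(); print(s["clock"],p,s["force"])
th=np.linspace(0,2*np.pi,60)
def disc(xs): # rim points, flange home, spool x = xs
    return np.array([[*S2W(xs+e,.11+.0475*np.cos(t)),.123+.0475*np.sin(t)] for t in th for e in(-.008,.008)])
for c in ("side","top","wrist"):
    im=read_camera(c); cv2.imwrite(f"pics/{c}9.png",im[:,:,::-1])
    for t in ("flange_c","chock_c","can_c","tin_c","spanner_grip"):
        print(c,t,[(np.round(d["rect"]).tolist(),round(d["conf"],2)) for d in models.find_in(c,t)][:4])
    for xs in (-.112,-.106,-.100):
        q=proj(c,disc(xs)); print(c,xs,"expected rect",q.min(0).round(1),q.max(0).round(1))
E
```

```text
15.85 [0.60681561 0.08307627 0.41805625] [ 0.35629992 -0.63893717 -0.06108375]
side flange_c [([220.0, 194.0, 238.0, 233.0], 0.95), ([243.0, 335.0, 290.0, 381.0], 0.75), ([314.0, 149.0, 328.0, 182.0], 0.65), ([280.0, 414.0, 300.0, 479.0], 0.63)]
side chock_c [([241.0, 228.0, 282.0, 316.0], 0.73)]
side can_c [([228.0, 138.0, 259.0, 207.0], 0.81)]
side tin_c [([321.0, 180.0, 352.0, 218.0], 0.68)]
side spanner_grip [([296.0, 298.0, 366.0, 335.0], 0.56)]
side -0.112 expected rect [218.3 194.4] [239.2 236.8]
side -0.106 expected rect [220.8 193.7] [241.8 236. ]
side -0.1 expected rect [223.4 192.9] [244.4 235.2]
top flange_c [([239.0, 302.0, 280.0, 304.0], 0.8), ([177.0, 162.0, 188.0, 177.0], 0.43), ([248.0, 164.0, 485.0, 311.0], 0.19)]
top chock_c [([283.0, 280.0, 336.0, 305.0], 0.92)]
top can_c [([163.0, 250.0, 208.0, 280.0], 0.84)]
top tin_c []
top spanner_grip [([243.0, 163.0, 485.0, 312.0], 0.27)]
top -0.112 expected rect [235.6 299.7] [278. 308.]
top -0.106 expected rect [235.8 297. ] [278.1 305.3]
top -0.1 expected rect [235.9 294.3] [278.2 302.6]
wrist flange_c [([474.0, 317.0, 586.0, 386.0], 0.56)]
wrist chock_c [([23.0, 2.0, 259.0, 35.0], 0.7)]
wrist can_c [([495.0, 0.0, 638.0, 116.0], 0.79), ([0.0, 0.0, 348.0, 328.0], 0.6), ([22.0, 2.0, 257.0, 35.0], 0.42)]
wrist tin_c [([331.0, 272.0, 406.0, 387.0], 0.66), ([2.0, 2.0, 347.0, 327.0], 0.65)]
wrist spanner_grip [([0.0, 21.0, 41.0, 221.0], 0.83)]
wrist -0.112 expected rect [ 233.2 -199.1] [421.8 -61.9]
wrist -0.106 expected rect [ 234. -181.] [421. -51.]
wrist -0.1 expected rect [ 234.7 -163.3] [420.3 -40.2]
```

```bash
python3 - <<'E'
from h import *
from bench import read_camera,models
import cv2, itertools
read_camera("side"); d=[d for d in models.outline_of("side","flange_c") if abs(d["rect"][0]-220)<12][0]; m=d["mask"]; print(d["rect"],m.sum())
I=camera_info("side"); th=np.linspace(0,2*np.pi,72,endpoint=False)
res=[]
for dx,dy,dz,ti,ya in itertools.product(np.arange(-.118,-.099,.002),(-.002,0,.002),(-.002,0,.002),np.arange(-.16,.17,.04),(-.12,-.06,0,.06,.12)):
    P=np.array([[e,.0475*np.cos(t),.0475*np.sin(t)] for t in th for e in(-.008,.008)])
    P=Ro.from_euler("yz",[ti,ya]).apply(P)+[dx,.11+dy,.123+dz]
    Wp=np.c_[sp[0]+cs*P[:,0]-sn*P[:,1],sp[1]+sn*P[:,0]+cs*P[:,1],P[:,2]]
    h=cv2.convexHull(proj("side",Wp,I).astype(np.float32)); z=np.zeros(m.shape,np.uint8); cv2.fillConvexPoly(z,np.round(h*16).astype(np.int32),1,shift=4)
    z=z>0; res.append(((z&m).sum()/(z|m).sum(),dx,dy,dz,ti,ya))
res.sort(reverse=True)
for q in res[:12]: print(np.round(q,3))
E
```

```text
[217.9, 195.4, 240.1, 237.5] 411
[ 0.82 -0.11  0.    0.   -0.04 -0.06]
[ 0.819 -0.11   0.002  0.    -0.04  -0.06 ]
[ 0.818 -0.11  -0.002  0.002 -0.04  -0.06 ]
[ 0.815 -0.11   0.002 -0.002 -0.04  -0.06 ]
[ 0.815 -0.11  -0.002  0.    -0.04  -0.06 ]
[ 0.813 -0.11  -0.002  0.002 -0.08  -0.06 ]
[ 0.812 -0.108  0.002 -0.002 -0.08  -0.06 ]
[ 0.811 -0.108  0.002  0.    -0.08  -0.06 ]
[ 0.81  -0.11   0.     0.002 -0.04  -0.06 ]
[ 0.81  -0.11   0.    -0.002 -0.04  -0.06 ]
[ 0.807 -0.108 -0.002  0.002 -0.16  -0.12 ]
[ 0.807 -0.11   0.002  0.002 -0.04  -0.06 ]
```

The mask fit agrees with the seat position but is coarse on squareness. I'll move the arm aside for a clear top view and measure it there.

Emit:
{"method": "send_rows", "body": {
  "deltas": [
    {"travel": [0,-1,0],"delta_rot": [0,0,0]},
    {"travel": [0,-1,0],"delta_rot": [0,0,0]},
    {"travel": [0,-1,0],"delta_rot": [0,0,0]},
    {"travel": [0,-1,0],"delta_rot": [0,0,0]},
    {"travel": [0,-1,0],"delta_rot": [0,0,0]}
  ]
}}

```text
clock: 17.27
tcp_pos: [0.5991, -0.0669, 0.4191]
tool_rot: [-0.0, 0.012, 1.0, -0.0]
force: [0.3, -0.5, -0.1]
gripper_width: 0.0452
grasp_force: 0.0
```

Emit:
{"method": "send_rows", "body": {
  "deltas": [
    {"travel": [0,-1,0],"delta_rot": [0,0,0]},
    {"travel": [0,-1,0],"delta_rot": [0,0,0]},
    {"travel": [0,-1,0],"delta_rot": [0,0,0]},
    {"travel": [0,-1,0],"delta_rot": [0,0,0]},
    {"travel": [0,-1,0],"delta_rot": [0,0,0]}
  ]
}}

```text
clock: 17.68
tcp_pos: [0.5955, -0.2171, 0.4191]
tool_rot: [-0.0, 0.012, 1.0, -0.0]
force: [0.8, 0.0, -0.3]
gripper_width: 0.0454
grasp_force: 0.0
```

```bash
python3 - <<'E'
from h import *
from bench import read_camera,models
import cv2
s,p,R=cur(); print(s["clock"],p,s["force"])
im=read_camera("top").astype(int); cv2.imwrite("pics/top10.png",im[:,:,::-1])
nb=(im[:,:,2]-im[:,:,0])<60
for v in range(290,318): print(v,"".join(".#"[int(b)] for b in nb[v,228:288]))
I=camera_info("top"); th=np.linspace(0,2*np.pi,72,endpoint=False)
for ti,ya in((0,0),(.08,0),(-.08,0),(0,.08)):
    P=np.array([[e,.0475*np.cos(t),.0475*np.sin(t)] for t in th for e in(-.008,.008)])
    P=Ro.from_euler("yz",[ti,ya]).apply(P)+[-.112,.11,.123]
    q=proj("top",np.c_[sp[0]+cs*P[:,0]-sn*P[:,1],sp[1]+sn*P[:,0]+cs*P[:,1],P[:,2]],I); 
    h=cv2.convexHull(q.astype(np.float32))[:,0]; row=[]
    for u in (238,246,257,268,276):
        c=cv2.pointPolygonTest; vs=[v for v in np.arange(285,325,.25) if c(h.reshape(-1,1,2),(float(u),float(v)),False)>=0]; row.append((u,vs[0],vs[-1]) if vs else u)
    print(ti,ya,row)
for t in ("chock_c","can_c","tin_c","jar_c","spare_c","hammer_grip","spanner_grip"):
    print(t,[(np.round(d["rect"]).tolist(),round(d["conf"],2)) for d in models.find_in("top",t)][:2])
E
```

```text
17.6833 [ 0.59551117 -0.21710186  0.41905101] [ 0.8346773   0.00928919 -0.28307635]
290 .........................##########...................######
291 .........................##########...................######
292 .........................##########...................######
293 .........................##########...................######
294 .........................##########...................######
295 .........................##########...................######
296 .........................##########...................######
297 .........................#########....................######
298 .........................#########...................#######
299 .........................#########...................#######
300 .........##########################....##............#######
301 .........#########################################...#######
302 .........#########################################....######
303 ........##########################################..........
304 ........##########################################..........
305 ........#############################
[... 1619 characters left out ...]
7, np.float64(300.25), np.float64(307.5)), (268, np.float64(299.75), np.float64(306.75)), (276, np.float64(299.25), np.float64(306.25))]
chock_c [([283.0, 282.0, 355.0, 308.0], 0.74), ([366.0, 226.0, 383.0, 288.0], 0.59)]
can_c [([164.0, 250.0, 208.0, 280.0], 0.65)]
tin_c [([231.0, 166.0, 264.0, 204.0], 0.62)]
jar_c [([163.0, 205.0, 195.0, 238.0], 0.57)]
spare_c [([181.0, 320.0, 226.0, 361.0], 0.98), ([249.0, 168.0, 443.0, 309.0], 0.55)]
hammer_grip [([288.0, 151.0, 384.0, 181.0], 0.86)]
spanner_grip [([364.0, 224.0, 382.0, 287.0], 0.88), ([248.0, 166.0, 439.0, 312.0], 0.69)][ WARN:0@1.670] global loadsave.cpp:1063 imwrite_ Unsupported depth image for selected encoder is fallbacked to CV_8U.
```

Flange rim rows 300–307 match the square, home prediction. The chock is standing clear and the bystanders are where they began. Handing in.

```bash
python3 -c "
from bench import r
print(r.hand_in())"
```

```text
the job is handed in; nothing more can be done
None
```

I've handed the job in: the chock stands on the bench clear of the pipe, the flange is flat against the collar with its front face untouched, the other things are unmoved, and the robot isn't touching anything; hand-in gave no verdict.

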